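# Open the thread cabinet

### The arm

A 7-joint arm with a two-finger parallel gripper is mounted at the origin on the work surface. World frame = base frame: x ahead of the robot, y to its left, z up, the work surface at z = 0. Lengths are in m, angles in degrees, forces in N, time in s.
With the tool pointing down it reaches from about 0.425 to 0.875 m from the base axis. Payload 4.7 kg.
Tool frame: the origin (TCP) lies on the mounting face of the last link; the fingertips stand 182 mm ahead of it and the grasp point (between the pads) lies 164 mm ahead of it; z points along the fingers, y is the line along which they close (so a half turn about z gives the same grasp; the last joint's range is limited). The gripper opens to 87 mm and grips with 3 to 60 N. Pads are 19 mm wide; open, the fingers measure 117 mm over their backs; the gripper's body (75 mm by 190 mm) begins 51 mm behind the grasp point.
Start: joints at [-65.999, 18.392, -4.016, 83.108, 1.295, 78.541, -3.26], TCP at [0.256, 0.597, 0.405] pointing down, gripper open.
Joint ranges: [-163.93, 163.93], [-17.29, 119.83], [-79.2, 71.16], [3.27, 140.29], [-89.18, 269.18], [5.43, 117.66], [-154.24, 154.24]. Speed limits (degrees/s): [147.25, 147.25, 180, 180, 180, 180, 180].

### API

Orientations are given as [roll, pitch, yaw] about the fixed x, y, z axes, in that order (R = Rz(yaw) Ry(pitch) Rx(roll)).
In Python, from cell import env gives the robot as it stands.
- The arm moves only by the tool servo_tool, never from a script. Its argument "plan" is a list of rows, each an object with "xyz": the shift along the tool's x, y, z in cm, a list of three; "twist": the turn, a rotation vector about the tool's x, y, z in degrees, a list of three; "jaw": the closure, from 0 (fully open) to 1 (shut). In form: [{"xyz": [x, y, z], "twist": [wx, wy, wz], "jaw": jaw}, ...]. A call has 1 to 10 rows; each row is the pose to reach, as a shift and turn from the pose commanded when the call began, along the tool's axes at that moment; what a row does not reach only later rows make up. A row lasts 1/12 s, in which the tool goes at most 41.7 mm and 7.16 degrees, less where a joint would pass 70% of its speed; a pose out of reach is approached as far as the arm can. A call with a gripper value outside its range is refused whole. The fingers move at their own pace and stop on an object; "newtons" is the grip in N (left out, the last holds). Time passes only in rows, so rows that repeat a pose let the fingers close. It gives the time, the measured TCP pose, the force, the opening and the grip force at its end, in the units of the state.
- env.get_obs(): the state, without advancing time (a new reading comes with each control period).
- env.read_camera(name): name is "scene" or "top" or "wrist"; returns a dict with "img" (420x560x3 uint8, red, green, blue), "camera_matrix" (3x3 intrinsics, pixels), "R" (3x3) and "t" (3): a world point X has camera coordinates R X + t. Camera axes: x right, y down, z forward; pixel columns grow to the right and rows downward; lengths in m; the calibration is good to about 2 mm. The wrist camera is an equidistant fisheye: a pixel r from the principal point sees the ray r / f radians off the axis. A picture is of the moment at which its call begins. There is no depth.
- env.sign_off(): hands the job in; it is judged then, once.
The state is a dict: "time_s": time; "qpos": joint angles; "joint_velocities": joint speeds; "effort": joint torques, N m; "tool_pos": TCP position; "tool_rot": TCP orientation; "force": force on the tool from outside, world axes, zero at the start; "wrist_torque": the same for the moment, N m; "grip_width": finger opening in m; "grasp_force": force on a finger pad.
Only numpy, scipy, OpenCV 4.12 (cv2) and the standard library are available. Lean on these libraries where they do the work, as an engineer would, in place of code of your own. Each camera call takes 0.05 s, during which the arm holds its last target. There are 200 camera calls.

### The job

Open both doors of the teal-framed thread cabinet so that the spools can be reached: first lift the orange-tipped brass drop bolt out of its keeper and swing that door wide open, then swing the other door, whose edge it overlaps, wide open too. Leave both doors standing open, let go, and do not knock or shift the jar of buttons.

Things in the scene. Friction and masses are not known exactly. Their poses are not given: they have to be found in the camera images.
- cabinet: Light-wood thread cabinet with two teal-framed glass doors, fixed to the table, 160 deep (x), 300 wide, 212 high (mm); a 10 mm high sill sticks out 40 in front. Origin: centre of the underside, at table height; x points from the doors to the back (doors face the robot), y left seen from the robot, z up. Doors: 149 wide, 12 thick, from 30 to 198 above the table, outer faces at x = -92 when shut.
- first_leaf (a joint): Angle of the bolted door, hinge axis vertical at cabinet x = -86, y = +150 mm; 0 shut, grows as it swings out towards the robot (clockwise seen from above) to 1.9 rad at most. Its light-wood cover strip overlaps the other door's edge by 13 mm in front, so it must open first. Light friction, under 2 N at the grip post; stays where left.
- second_leaf (a joint): Angle of the overlapped door, hinge axis vertical at cabinet x = -86, y = -150 mm; 0 shut, grows as it swings out towards the robot (counter-clockwise seen from above) to 1.9 rad at most. Blocked by the cover strip until the first door is open. No bolt. Light friction, under 2 N at the grip post; stays where left.
- bolt_post (a point): Top centre of the bolted door's grip post: brass, orange tip, upright, 14 thick, free from 176 to 227 mm above the table; shut, at cabinet x = -142, y = +45 mm, 50 off the door. It is the head of a 120 g L-shaped drop bolt sliding up in the door, travel 35 mm. A keeper on the sill holds the foot until raised 14 mm: lift 20 to 30 and swing with it held up. Let go, it drops: harmless once out.
- second_post (a point): Top centre of the overlapped door's grip post: the same upright brass post, 14 mm thick, free from 176 to 227 mm above the table, fixed to that door 50 mm off its face; at cabinet x = -142, y = -45 mm when shut. The arm to the door runs under the post, 172 mm above the table (so too on the other door).
- jar: Closed glass jar of coloured buttons with a red lid, 68 mm in diameter, 88 high, about 250 g, standing loose on the table beside the cabinet, left or right. Origin: centre of its underside. A bystander, like the two wooden thread spools (40 mm wide, 60 high) beside the cabinet.

How it is judged (in metres and radians):
On the way, in this order (a step that is already met when the one before it is completed fails the run):
1. the bolted door is swung open by 60 degrees or more (value of joint first_leaf above 1.05 rad), for 0.2 s.
2. then the overlapped door is swung open by 60 degrees or more (value of joint second_leaf above 1.05 rad), for 0.2 s.
At the end, for the whole second after the job is handed in: Both doors stand open at 60 degrees (1.05 rad) or more and at rest, and the jar stands upright within 30 mm of where it began (value of joint each of first_leaf, second_leaf above 1.05 rad and velocity of joint first_leaf between -0.05 and 0.05 rad/s and velocity of joint second_leaf between -0.05 and 0.05 rad/s and distance of jar from where it was at the start of the episode below 0.03 m and angle between jar's own z axis and vertical below 0.2 rad and linear speed of jar below 0.02 m/s); the robot touches nothing.
It fails at once if the jar of buttons is shifted by more than 30 mm or tipped (distance of jar from where it was at the start of the episode above 0.03 m or angle between jar's own z axis and vertical above 0.35 rad).
It also fails if it takes over 45 s, if anything falls off the work surface, if the arm or the gripper's body presses on something with over 40 N, if the wrist force passes 120 N, or if a joint passes its speed limit or range.

## Working session

There is one attempt and no reset: what is moved stays moved. The work goes in short steps, Python scripts to look and compute and a tool call to move; the robot and the scene stay as the last step left them, time stands still between calls to the robot, and variables do not carry over. Pictures are saved under pics/ and viewed, at most 10 in all, crops included, and the job is handed in when it is done.

Besides the shell and the picture viewer there is one more tool, called after "Request:" by a JSON object that holds its "op" and its "data". servo_tool: Moves the arm, as the interface text tells. Its arguments: {"type":"object","properties":{"plan":{"type":"array","items":{"type":"object","properties":{"xyz":{"type":"array","items":{"type":"number"}},"twist":{"type":"array","items":{"type":"number"}},"jaw":{"type":"number"}}}},"newtons":{"type":"number"}},"required":["plan"]}

```bash
mkdir -p pics; cat > h.py <<'E'
import numpy as np, cv2
from cell import env
def snap(n,f):
    c=env.read_camera(n); cv2.imwrite(f'pics/{f}.png',c['img'][:,:,::-1]); return c
def ray(c,u,v):
    K=np.array(c['camera_matrix']);R=np.array(c['R']);t=np.array(c['t'])
    return -R.T@t, R.T@np.linalg.inv(K)@np.array([u,v,1.])
def onz(c,u,v,z):
    o,d=ray(c,u,v); return o+d*(z-o[2])/d[2]
def proj(c,X):
    p=np.array(c['R'])@np.array(X)+np.array(c['t']); p=np.array(c['camera_matrix'])@p; return p[:2]/p[2]
E
python3 - <<'E'
from h import *
import pickle
for n in('scene','top'):
    c=snap(n,n+'0'); pickle.dump(c,open(n+'0.pkl','wb')); print(n,-np.array(c['R']).T@c['t'])
a,b=[cv2.imread(f'pics/{n}0.png') for n in('scene','top')]
print(env.get_obs())
E
```

```text
scene [ 0.35826952 -0.39750049  1.00100884]
top [ 0.49615271 -0.038316    1.09981025]
{'time_s': 0.1, 'qpos': array([-65.99741993,  18.43338494,  -4.01664618,  83.16779955,
         1.29526826,  78.54153905,  -3.26227222]), 'joint_velocities': array([ 0.04097566, -0.01296508, -0.04767225, -0.14909723,  0.06193028,
       -0.06595072,  0.03330708]), 'effort': array([-4.37469535e-04, -4.92571771e+01, -4.05971417e-01, -3.13397884e+01,
       -6.40859362e-02,  3.93627130e-02,  6.72024476e-05]), 'tool_pos': array([0.25595311, 0.5972797 , 0.40378795]), 'tool_rot': array([-1.79902529e+02,  5.42839405e-03,  1.56805856e+02]), 'force': array([ 0.81166285,  0.60523941, -0.03502953]), 'wrist_torque': array([ 0.01498124, -0.01202711,  0.02958379]), 'grasp_force': 0.0, 'grip_width': 0.08695693357320446}
```

View pics/scene0.png

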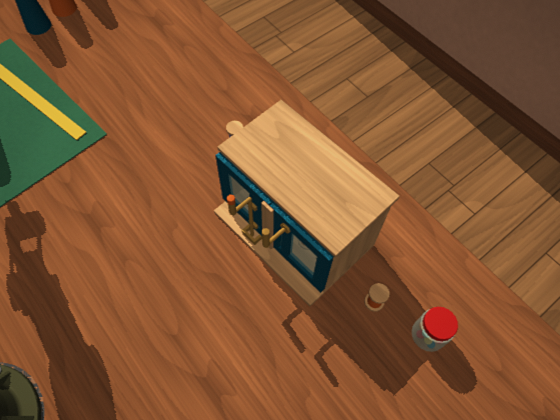

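View pics/top0.png

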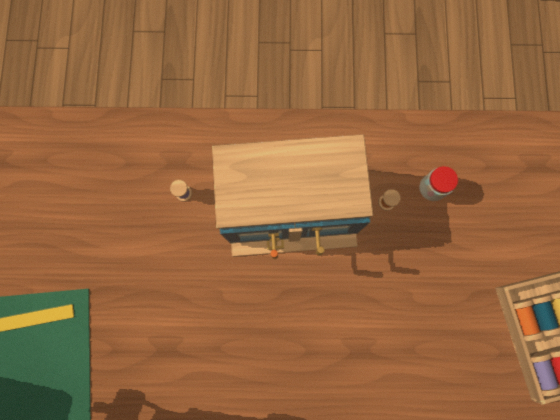

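The scene view shows the cabinet with the orange tip at about (231,198), the second post at about (266,233) and the jar to the right. In the top view the posts are at about (274,254) and (320,250), the roof corners at about (213,147), (364,137), (371,220) and (217,228), and the jar lid at (443,180).

```bash
python3 - <<'E'
from h import *
import pickle
t=pickle.load(open('top0.pkl','rb'));s=pickle.load(open('scene0.pkl','rb'))
def tri(a,b):
    o1,d1=ray(t,*a);o2,d2=ray(s,*b)
    k=np.linalg.lstsq(np.c_[d1,-d2],o2-o1,rcond=None)[0]
    p,q=o1+d1*k[0],o2+d2*k[1]; return ((p+q)/2).round(4),np.linalg.norm(p-q).round(4)
for c,n,r in((t,'top',(240,270,260,290)),(s,'scene',(185,215,220,245))):
    im=c['img'].astype(int); h=cv2.cvtColor(c['img'],cv2.COLOR_RGB2HSV)
    m=np.zeros(h.shape[:2],bool);m[r[0]:r[1],r[2]:r[3]]=1
    m&=(im[...,0]>170)&(im[...,1]<120)&(im[...,2]<80)
    y,x=np.nonzero(m);print(n,'orange',x.mean(),y.mean(),len(x));
    if n=='top':a=(x.mean(),y.mean())
    else:b=(x.mean(),y.mean())
print('bolt',tri(a,b),onz(t,*a,.227)); print('second',tri((320.5,250.5),(266,233)),onz(t,320.5,250.5,.227))
P=np.array([onz(t,*p,.212)[:2] for p in((213,147),(364,137),(371,220),(217,228))]);print(P.round(3))
print([np.linalg.norm(P[i]-P[(i+1)%4]).round(3) for i in range(4)])
print('jar',onz(t,443,180,.088))
v=P[3]-P[2];print('front yaw',np.degrees(np.arctan2(-v[0],v[1])));v=P[0]-P[1];print('back yaw',np.degrees(np.arctan2(-v[0],v[1])))
for n,c,r in(('topc',t,(120,280,200,390)),('scenec',s,(90,320,200,410))):
    im=c['img'][r[0]:r[1],r[2]:r[3],::-1];cv2.imwrite(f'pics/{n}.png',cv2.resize(im,None,fx=3.8 if n=='topc' else 2.6,fy=3.8 if n=='topc' else 2.6,interpolation=cv2.INTER_CUBIC))
E
```

```text
top orange 275.62745098039215 253.1764705882353 51
scene orange 229.975 197.725 40
bolt (array([ 0.5743, -0.0164,  0.2382]), np.float64(0.0024)) [ 0.57642279 -0.01660677  0.227     ]
second (array([ 0.5833, -0.1027,  0.2243]), np.float64(0.0016)) [ 0.58226049 -0.10218424  0.227     ]
[[ 0.792  0.113]
 [ 0.816 -0.193]
 [ 0.645 -0.203]
 [ 0.626  0.099]]
[np.float64(0.307), np.float64(0.171), np.float64(0.303), np.float64(0.166)]
jar [ 0.75914083 -0.39213431  0.088     ]
front yaw 3.5048734932713455
back yaw 4.486687090998354
```

View pics/topc.png

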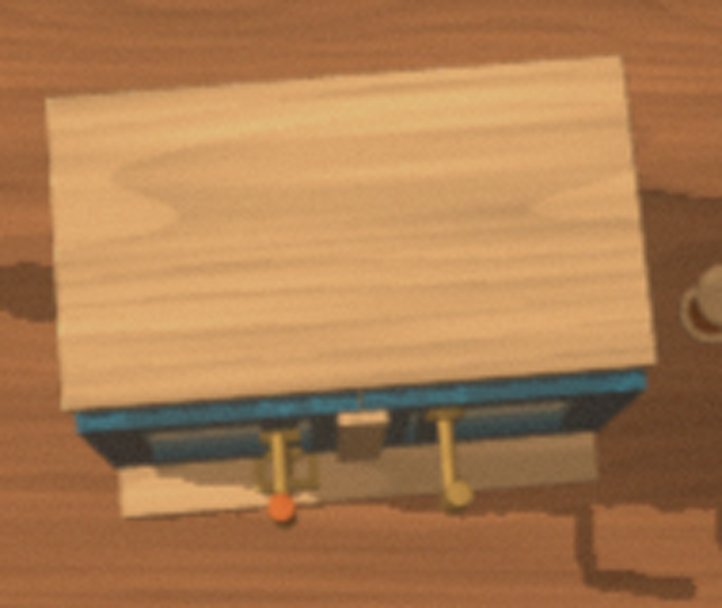

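Cabinet is at about (0.721, -0.0485) with yaw about 4°, and the roof size and post spacing match the sizes given. Next I go above the bolt post.

```bash
cat >> h.py <<'E'
from scipy.spatial.transform import Rotation as Ro
def go(x,y,zg,yaw,steps=None):
    """shift (cm) and twist to put the grasp point at x,y,zg pointing down at yaw"""
    o=env.get_obs(); R=Ro.from_euler('xyz',o['tool_rot'],degrees=True)
    d=np.array([x,y,zg+.164])-o['tool_pos']
    tw=(R.inv()*Ro.from_euler('xyz',[180,0,yaw],degrees=True)).as_rotvec(degrees=True)
    print((R.inv().apply(d)*100).round(2),tw.round(1))
O=np.array([.721,-.0485]);YAW=4.
def cab(p): return O+Ro.from_euler('z',YAW,degrees=True).as_matrix()[:2,:2]@np.array(p)
def post(k,th):
    """world xy of post, k=+1 bolted, -1 other, door at th deg"""
    a=np.radians(-k*th);h=np.array([-.086,k*.15]);r=np.array([-.056,-k*.105])
    return cab(h+np.array([[np.cos(a),-np.sin(a)],[np.sin(a),np.cos(a)]])@r)
E
python3 -c "
from h import *
print(post(1,0),post(-1,0)); go(.42,.29,.30,170); go(*post(1,0),.30,184)"
```

```text
[ 0.57620686 -0.01351504] [ 0.58248495 -0.1032958 ]
[-27.18 -21.79  -5.98] [ -0.1  -0.  -13.2]
[-53.49 -43.54  -5.94] [ -0.1  -0.  -27.2]
```

Request:
{"op": "servo_tool", "data": {"plan": [{"xyz": [0, 0, -5.9], "twist": [0, 0, 0], "jaw": 0}, {"xyz": [-3, -2.5, -5.9], "twist": [0, 0, -2], "jaw": 0}, {"xyz": [-6, -5, -5.9], "twist": [0, 0, -4], "jaw": 0}, {"xyz": [-9, -7.5, -5.9], "twist": [0, 0, -6], "jaw": 0}, {"xyz": [-12, -10, -5.9], "twist": [0, 0, -8], "jaw": 0}, {"xyz": [-15, -12.5, -5.9], "twist": [0, 0, -10], "jaw": 0}, {"xyz": [-18, -15, -5.9], "twist": [0, 0, -12], "jaw": 0}, {"xyz": [-21, -17.5, -5.9], "twist": [0, 0, -14], "jaw": 0}, {"xyz": [-24, -20, -5.9], "twist": [0, 0, -16], "jaw": 0}, {"xyz": [-27, -22, -5.9], "twist": [0, 0, -18], "jaw": 0}]}}

```text
time_s: 0.93
tool_pos: [0.4179, 0.2863, 0.4636]
tool_rot: [-180.0, -0.0, 174.9]
force: [1.0, -0.3, -0.2]
grip_width: 0.0869
grasp_force: 0.0
```

```bash
python3 -c "
from h import *
print(env.get_obs()['qpos'].round(1)); go(*post(1,0),.30,184)"
```

```text
[-45.6  -0.6   8.2  98.1   0.1  82.5  47.4]
[-18.45 -28.44  -0.03] [-0.  -0.  -9.1]
```

Request:
{"op": "servo_tool", "data": {"plan": [{"xyz": [-2.1, -3.2, 0], "twist": [0, 0, -1], "jaw": 0}, {"xyz": [-4.2, -6.4, 0], "twist": [0, 0, -2], "jaw": 0}, {"xyz": [-6.3, -9.6, 0], "twist": [0, 0, -3], "jaw": 0}, {"xyz": [-8.4, -12.8, 0], "twist": [0, 0, -4], "jaw": 0}, {"xyz": [-10.5, -16, 0], "twist": [0, 0, -5], "jaw": 0}, {"xyz": [-12.6, -19.2, 0], "twist": [0, 0, -6], "jaw": 0}, {"xyz": [-14.7, -22.4, 0], "twist": [0, 0, -7], "jaw": 0}, {"xyz": [-16.8, -25.6, 0], "twist": [0, 0, -8], "jaw": 0}, {"xyz": [-18.4, -28.4, 0], "twist": [0, 0, -9.1], "jaw": 0}, {"xyz": [-18.4, -28.4, 0], "twist": [0, 0, -9.1], "jaw": 0}]}}

```text
time_s: 1.77
tool_pos: [0.5762, -0.0186, 0.4633]
tool_rot: [-179.7, 0.0, -176.7]
force: [-0.9, -0.1, 0.6]
grip_width: 0.0869
grasp_force: 0.0
```

```bash
python3 -c "
from h import *
import pickle
c=snap('wrist','w1'); pickle.dump(c,open('w1.pkl','wb'))
im=c['img'].astype(int);m=(im[...,0]>150)&(im[...,1]<120)&(im[...,2]<80)
n,l,s,ce=cv2.connectedComponentsWithStats(m.astype('uint8'))
K=np.array(c['camera_matrix']);R=np.array(c['R'])
def wray(u,v,z):
    p=np.array([u-K[0,2],v-K[1,2]]);r=np.hypot(*p);a=r/K[0,0]
    d=R.T@np.r_[p/r*np.sin(a),np.cos(a)];o=-R.T@c['t'];return o+d*(z-o[2])/d[2]
for i in range(1,n):
    if s[i,4]>30: print(ce[i],s[i],wray(*ce[i],.225))
go(*post(1,0),.30,184)"
```

```text
[315.62887136 108.37956909] [     0      0    560    287 103549] [ 0.48907678 -0.00136697  0.225     ]
[ 49.2519685  131.37007874] [ 42 126  14  11 127] [ 0.50573052 -0.20833545  0.225     ]
[ 40.05128205 153.66666667] [ 28 152  23   5  39] [ 0.523657   -0.22044252  0.225     ]
[ 34.32438186 205.24725725] [   0  158  104  128 6107] [ 0.56871199 -0.23459247  0.225     ]
[259.57451404 201.74946004] [241 192  38  24 463] [ 0.55566616 -0.03535027  0.225     ]
[317.32608696 207.73097826] [302 201  40  14 368] [0.55759846 0.00536096 0.225     ]
[279.12820513 209.97435897] [277 206   7  10  39] [ 0.56085632 -0.0213761   0.225     ]
[169.33823529 210.11764706] [155 208  29   4  68] [ 0.56565344 -0.10150729  0.225     ]
[212.23706897 213.5862069 ] [194 210  43   8 232] [ 0.56637105 -0.06898972  0.225     ]
[167.05769231 214.75      ] [155 213  23   5  52] [ 0.56934304 -0.10349133  0.225     ]
[290.73519164 234.50174216] [281 224  20  21 287] [ 0.57882911 -0.01194188  0.225     ]
[-0.07  0.15 -0.08] [-0.1 -0.1 -0.5]
```

View pics/w1.png

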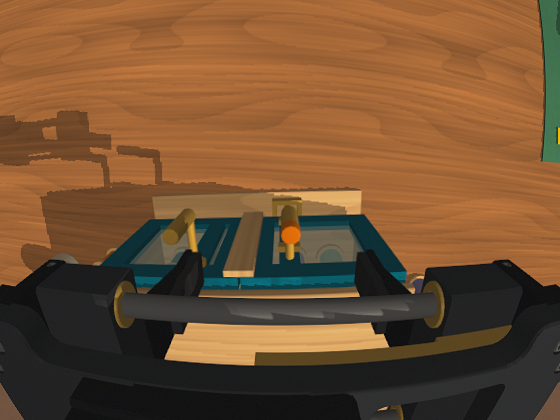

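The wrist view shows the orange tip at (291,234), which works out to (0.579, -0.012) at z 0.225. That agrees with the first estimate to within 3 mm. The second post tip is at about (173,240).

```bash
sed -i 's/O=np.array(.*);/O=np.array([.723,-.0475]);/' h.py; python3 -c "
from h import *
print(post(1,0));go(*post(1,0),.207,184)
# swing rows, relative to lifted grasp pose at yaw 184
for k,y0 in((1,184),(-1,4)):
    R=Ro.from_euler('xyz',[180,0,y0],degrees=True)
    for th in range(0,91,5):
        d=R.inv().apply(np.r_[post(k,th)-post(k,0),0])*100; print(k,th,d.round(2))"
```

```text
[ 0.57820686 -0.01251504]
[-0.29  0.26  9.22] [-0.1 -0.1 -0.5]
1 0 [0. 0. 0.]
1 5 [0.89 0.53 0.  ]
1 10 [1.74 1.13 0.  ]
1 15 [2.53 1.81 0.  ]
1 20 [3.25 2.55 0.  ]
1 25 [3.91 3.35 0.  ]
1 30 [4.5  4.21 0.  ]
1 35 [5.01 5.11 0.  ]
1 40 [5.44 6.06 0.  ]
1 45 [5.78 7.04 0.  ]
1 50 [6.04 8.04 0.  ]
1 55 [6.21 9.06 0.  ]
1 60 [ 6.29 10.1   0.  ]
1 65 [ 6.28 11.14  0.  ]
1 70 [ 6.18 12.17  0.  ]
1 75 [ 5.99 13.19  0.  ]
1 80 [ 5.71 14.19  0.  ]
1 85 [ 5.35 15.16  0.  ]
1 90 [ 4.9 16.1  0. ]
-1 0 [0. 0. 0.]
-1 5 [-0.89  0.53  0.  ]
-1 10 [-1.74  1.13  0.  ]
-1 15 [-2.53  1.81  0.  ]
-1 20 [-3.25  2.55  0.  ]
-1 25 [-3.91  3.35  0.  ]
-1 30 [-4.5   4.21  0.  ]
-1 35 [-5.01  5.11  0.  ]
-1 40 [-5.44  6.06  0.  ]
-1 45 [-5.78  7.04  0.  ]
-1 50 [-6.04  8.04  0.  ]
-1 55 [-6.21  9.06  0.  ]
-1 60 [-6.29 10.1   0.  ]
-1 65 [-6.28 11.14  0.  ]
-1 70 [-6.18 12.17  0.  ]
-1 75 [-5.99 13.19  0.  ]
-1 80 [-5.71 14.19  0.  ]
-1 85 [-5.35 15.16  0.  ]
-1 90 [-4.9 16.1  0. ]
```

Request:
{"op": "servo_tool", "data": {"plan": [{"xyz": [-0.3, 0.2, 2.5], "twist": [0, 0, 0], "jaw": 0}, {"xyz": [-0.3, 0.2, 5], "twist": [0, 0, 0], "jaw": 0}, {"xyz": [-0.3, 0.2, 7.5], "twist": [0, 0, 0], "jaw": 0}, {"xyz": [-0.3, 0.2, 9.2], "twist": [0, 0, 0], "jaw": 0}, {"xyz": [-0.3, 0.2, 9.2], "twist": [0, 0, 0], "jaw": 0}, {"xyz": [-0.3, 0.2, 9.2], "twist": [0, 0, 0], "jaw": 1}, {"xyz": [-0.3, 0.2, 9.2], "twist": [0, 0, 0], "jaw": 1}, {"xyz": [-0.3, 0.2, 9.2], "twist": [0, 0, 0], "jaw": 1}, {"xyz": [-0.3, 0.2, 9.2], "twist": [0, 0, 0], "jaw": 1}, {"xyz": [-0.3, 0.2, 9.2], "twist": [0, 0, 0], "jaw": 1}], "newtons": 25}}

```text
time_s: 2.65
tool_pos: [0.5782, -0.0083, 0.3729]
tool_rot: [180.0, 0.1, -176.1]
force: [-0.2, -0.6, 0.6]
grip_width: 0.0618
grasp_force: 0.0
```

Request:
{"op": "servo_tool", "data": {"plan": [{"xyz": [0, 0, 0], "twist": [0, 0, 0], "jaw": 1}, {"xyz": [0, 0, 0], "twist": [0, 0, 0], "jaw": 1}, {"xyz": [0, 0, 0], "twist": [0, 0, 0], "jaw": 1}, {"xyz": [0, 0, 0], "twist": [0, 0, 0], "jaw": 1}]}}

```text
time_s: 2.98
tool_pos: [0.5779, -0.0084, 0.3718]
tool_rot: [180.0, 0.0, -176.1]
force: [-1.3, -0.1, 0.2]
grip_width: 0.0349
grasp_force: 0.0
```

Request:
{"op": "servo_tool", "data": {"plan": [{"xyz": [0, -0.4, 0], "twist": [0, 0, 0], "jaw": 1}, {"xyz": [0, -0.4, 0], "twist": [0, 0, 0], "jaw": 1}, {"xyz": [0, -0.4, 0], "twist": [0, 0, 0], "jaw": 1}, {"xyz": [0, -0.4, 0], "twist": [0, 0, 0], "jaw": 1}, {"xyz": [0, -0.4, 0], "twist": [0, 0, 0], "jaw": 1}, {"xyz": [0, -0.4, 0], "twist": [0, 0, 0], "jaw": 1}]}}

```text
time_s: 3.48
tool_pos: [0.5782, -0.0119, 0.3718]
tool_rot: [180.0, -0.0, -176.1]
force: [-0.6, 2.3, -0.5]
grip_width: 0.0134
grasp_force: 25.0
```

Gripped at 13.4 mm, which is the post's thickness. Now I lift it.

Request:
{"op": "servo_tool", "data": {"plan": [{"xyz": [0, 0, -0.6], "twist": [0, 0, 0], "jaw": 1}, {"xyz": [0, 0, -1.2], "twist": [0, 0, 0], "jaw": 1}, {"xyz": [0, 0, -1.8], "twist": [0, 0, 0], "jaw": 1}, {"xyz": [0, 0, -2.5], "twist": [0, 0, 0], "jaw": 1}, {"xyz": [0, 0, -2.5], "twist": [0, 0, 0], "jaw": 1}, {"xyz": [0, 0, -2.5], "twist": [0, 0, 0], "jaw": 1}]}}

```text
time_s: 3.98
tool_pos: [0.5781, -0.012, 0.3973]
tool_rot: [179.9, 0.0, -176.1]
force: [-0.1, 4.2, -0.8]
grip_width: 0.0133
grasp_force: 25.0
```

```bash
python3 -c "
from h import *
c=snap('scene','s1'); cv2.imwrite('pics/s1c.png',cv2.resize(c['img'][90:310,190:410,::-1],None,fx=2.7,fy=2.7)); print(env.get_obs()['qpos'])"
```

```text
[-25.12333791  10.23462275  26.88452305  95.27426569  -4.80352327
  75.62294613  96.51900374]
```

View pics/s1c.png

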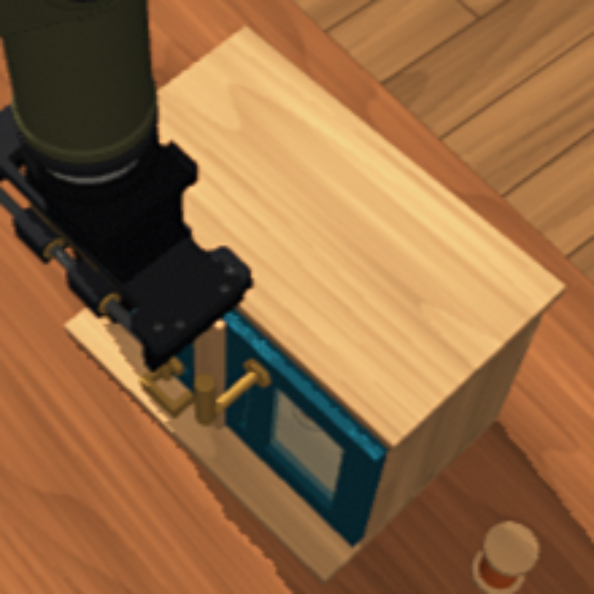

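The gripper has hold of the post and has raised it 25 mm, with about 1 N of load, as expected for the bolt. Now I swing the door.

Request:
{"op": "servo_tool", "data": {"plan": [{"xyz": [0.45, 0.25, 0], "twist": [0, 0, 2.5], "jaw": 1}, {"xyz": [0.89, 0.53, 0], "twist": [0, 0, 5], "jaw": 1}, {"xyz": [1.32, 0.82, 0], "twist": [0, 0, 7.5], "jaw": 1}, {"xyz": [1.74, 1.13, 0], "twist": [0, 0, 10], "jaw": 1}, {"xyz": [2.53, 1.81, 0], "twist": [0, 0, 15], "jaw": 1}, {"xyz": [3.25, 2.55, 0], "twist": [0, 0, 20], "jaw": 1}, {"xyz": [3.91, 3.35, 0], "twist": [0, 0, 25], "jaw": 1}, {"xyz": [4.5, 4.21, 0], "twist": [0, 0, 30], "jaw": 1}, {"xyz": [5.01, 5.11, 0], "twist": [0, 0, 35], "jaw": 1}, {"xyz": [5.44, 6.06, 0], "twist": [0, 0, 40], "jaw": 1}]}}

```text
time_s: 4.87
tool_pos: [0.5194, 0.0429, 0.3964]
tool_rot: [-179.9, 0.1, 143.6]
force: [-2.0, -0.8, -1.4]
grip_width: 0.0129
grasp_force: 25.0
```

```bash
python3 -c "
from h import *
print(post(1,40))
for th in range(40,91,5): print(th); go(*post(1,th),.2333,184-th)"
```

```text
[0.51972362 0.04410474]
40
[ 0.04  0.12 -0.09] [-0.1  0.1 -0.4]
45
[ 0.94  0.64 -0.09] [-0.1  0.1  4.6]
50
[ 1.79  1.24 -0.09] [-0.1  0.1  9.6]
55
[ 2.58  1.91 -0.09] [-0.1  0.1 14.6]
60
[ 3.32  2.64 -0.1 ] [-0.1  0.1 19.6]
65
[ 3.98  3.44 -0.1 ] [-0.1  0.1 24.6]
70
[ 4.57  4.29 -0.1 ] [-0.1  0.1 29.6]
75
[ 5.09  5.19 -0.11] [-0.1  0.1 34.6]
80
[ 5.53  6.13 -0.11] [-0.1  0.1 39.6]
85
[ 5.88  7.11 -0.11] [-0.1  0.1 44.6]
90
[ 6.15  8.11 -0.11] [-0.1  0.1 49.6]
```

Low force, and the post follows the arc. I carry on to about 85°.

Request:
{"op": "servo_tool", "data": {"plan": [{"xyz": [0.9, 0.6, 0], "twist": [0, 0, 5], "jaw": 1}, {"xyz": [1.75, 1.2, 0], "twist": [0, 0, 10], "jaw": 1}, {"xyz": [2.55, 1.85, 0], "twist": [0, 0, 15], "jaw": 1}, {"xyz": [3.3, 2.6, 0], "twist": [0, 0, 20], "jaw": 1}, {"xyz": [3.95, 3.4, 0], "twist": [0, 0, 25], "jaw": 1}, {"xyz": [4.55, 4.25, 0], "twist": [0, 0, 30], "jaw": 1}, {"xyz": [5.05, 5.15, 0], "twist": [0, 0, 35], "jaw": 1}, {"xyz": [5.5, 6.1, 0], "twist": [0, 0, 40], "jaw": 1}, {"xyz": [5.85, 7.1, 0], "twist": [0, 0, 45], "jaw": 1}, {"xyz": [5.85, 7.1, 0], "twist": [0, 0, 45], "jaw": 1}]}}

```text
time_s: 5.7
tool_pos: [0.5135, 0.1378, 0.3955]
tool_rot: [-179.8, 0.0, 98.8]
force: [-6.1, 1.3, -1.2]
grip_width: 0.0129
grasp_force: 25.0
```

Request:
{"op": "servo_tool", "data": {"plan": [{"xyz": [0, 0, 0], "twist": [0, 0, 0], "jaw": 1}, {"xyz": [0, 0, 0], "twist": [0, 0, 0], "jaw": 1}, {"xyz": [0, 0, 0], "twist": [0, 0, 0], "jaw": 1}, {"xyz": [0, 0, 0], "twist": [0, 0, 0], "jaw": 0.3}, {"xyz": [0, 0, 0], "twist": [0, 0, 0], "jaw": 0.3}, {"xyz": [0, 0, 0], "twist": [0, 0, 0], "jaw": 0.3}, {"xyz": [0, 0, 0], "twist": [0, 0, 0], "jaw": 0.3}, {"xyz": [0, 0, -2], "twist": [0, 0, 0], "jaw": 0.3}, {"xyz": [0, 0, -5], "twist": [0, 0, 0], "jaw": 0.3}, {"xyz": [0, 0, -7], "twist": [0, 0, 0], "jaw": 0}]}}

```text
time_s: 6.53
tool_pos: [0.5148, 0.1356, 0.469]
tool_rot: [179.9, 0.0, 98.9]
force: [-0.6, 0.4, -0.1]
grip_width: 0.0516
grasp_force: 0.0
```

```bash
python3 -c "
from h import *
snap('top','t2'); print(env.get_obs()['qpos']); go(*post(-1,0),.30,4)"
```

```text
[-38.97746663   2.02679847  22.11108896  94.56062247  -0.78514075
  83.03376574  -7.92783558]
[-24.57   3.13   0.9 ] [ 0.3 -0.5 94.9]
```

View pics/t2.png

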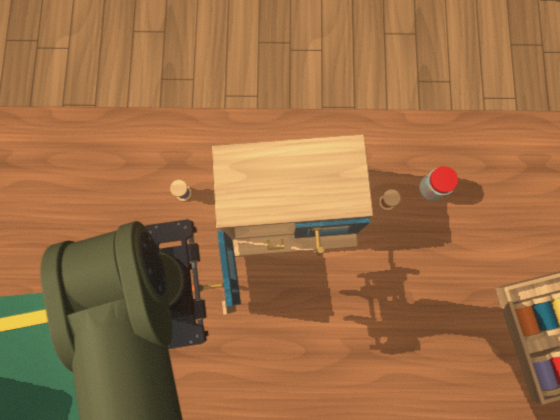

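The first door stands open at about 85° (edge-on at columns 220–235), the jar has not moved, and the gripper is clear. Now the second post.

Request:
{"op": "servo_tool", "data": {"plan": [{"xyz": [0, 0, 0], "twist": [0, 0, 7], "jaw": 0}, {"xyz": [-3, 0.4, 0], "twist": [0, 0, 14], "jaw": 0}, {"xyz": [-6, 0.8, 0], "twist": [0, 0, 21], "jaw": 0}, {"xyz": [-9, 1.1, 0], "twist": [0, 0, 28], "jaw": 0}, {"xyz": [-12, 1.5, 0], "twist": [0, 0, 35], "jaw": 0}, {"xyz": [-15, 1.9, 0], "twist": [0, 0, 42], "jaw": 0}, {"xyz": [-18, 2.3, 0], "twist": [0, 0, 49], "jaw": 0}, {"xyz": [-21, 2.7, 0], "twist": [0, 0, 56], "jaw": 0}, {"xyz": [-24.5, 3.1, 0], "twist": [0, 0, 63], "jaw": 0}, {"xyz": [-24.5, 3.1, 0], "twist": [0, 0, 70], "jaw": 0}]}}

```text
time_s: 7.42
tool_pos: [0.5827, -0.1097, 0.4672]
tool_rot: [179.6, 0.1, 27.9]
force: [-0.1, -1.4, 0.8]
grip_width: 0.0869
grasp_force: 0.0
```

```bash
python3 -c "
from h import *
print(env.get_obs()['qpos']); go(*post(-1,0),.30,4)"
```

```text
[-24.66890957  11.26874391  38.26447689  87.40626411  -6.64388539
  83.55369915 -48.28036908]
[ 0.5  -0.57  0.32] [ 0.4  0.  23.9]
```

Request:
{"op": "servo_tool", "data": {"plan": [{"xyz": [0.5, -0.5, 0.3], "twist": [0, 0, 7], "jaw": 0}, {"xyz": [0.5, -0.5, 0.3], "twist": [0, 0, 14], "jaw": 0}, {"xyz": [0.5, -0.5, 0.3], "twist": [0, 0, 21], "jaw": 0}, {"xyz": [0.5, -0.5, 0.3], "twist": [0.3, 0, 23.9], "jaw": 0}, {"xyz": [0.5, -0.5, 0.3], "twist": [0.3, 0, 23.9], "jaw": 0}, {"xyz": [0.5, -0.5, 0.3], "twist": [0.3, 0, 23.9], "jaw": 0}]}}

```text
time_s: 7.92
tool_pos: [0.585, -0.0947, 0.4639]
tool_rot: [-179.8, 0.0, 5.1]
force: [-1.0, 0.0, -0.1]
grip_width: 0.0871
grasp_force: 0.0
```

```bash
python3 -c "
from h import *
c=snap('top','t3'); print(env.get_obs()['qpos']); go(*post(-1,0),.207,4)
c=snap('wrist','w3');X=np.array(c['R'])@np.r_[post(-1,0),.227]+c['t'];K=np.array(c['camera_matrix'])
a=np.arctan2(np.hypot(X[0],X[1]),X[2]);print(K[:2,2]+K[0,0]*a*X[:2]/np.hypot(X[0],X[1]))"
```

```text
[-27.43043007  11.59816031  40.09457733  87.71221186  -7.72894324
  83.5351477  -71.93506325]
[-0.11  0.82  9.28] [-0.3  0.   1.1]
[289.52655779 235.5231949 ]
```

View pics/w3.png

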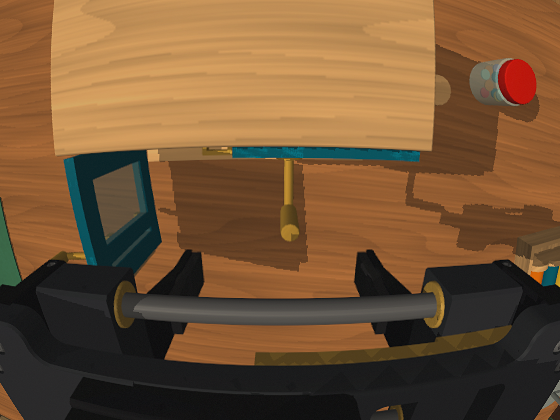

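The second post's tip is at (290,235) and the prediction was (289.5,235.5). The first door stands clear, so I descend and grip.

Request:
{"op": "servo_tool", "data": {"plan": [{"xyz": [-0.1, 0.7, 2.5], "twist": [0, 0, 1], "jaw": 0}, {"xyz": [-0.1, 0.7, 5], "twist": [0, 0, 1], "jaw": 0}, {"xyz": [-0.1, 0.7, 7.5], "twist": [0, 0, 1], "jaw": 0}, {"xyz": [-0.1, 0.7, 9.2], "twist": [0, 0, 1], "jaw": 0}, {"xyz": [-0.1, 0.7, 9.2], "twist": [0, 0, 1], "jaw": 0.6}, {"xyz": [-0.1, 0.7, 9.2], "twist": [0, 0, 1], "jaw": 0.6}, {"xyz": [-0.1, 0.7, 9.2], "twist": [0, 0, 1], "jaw": 0.6}, {"xyz": [-0.1, 0.7, 9.2], "twist": [0, 0, 1], "jaw": 0.6}]}}

```text
time_s: 8.68
tool_pos: [0.5849, -0.1011, 0.3736]
tool_rot: [-179.7, -0.1, 4.0]
force: [-0.3, -0.4, 0.6]
grip_width: 0.0681
grasp_force: 0.0
```

```bash
python3 -c "
from h import *
go(*post(-1,0),.207,4)"
```

```text
[-0.05  0.12  0.25] [-0.3 -0.1  0. ]
```

Request:
{"op": "servo_tool", "data": {"plan": [{"xyz": [0, 0.1, 0], "twist": [0, 0, 0], "jaw": 1}, {"xyz": [0, 0.1, 0], "twist": [0, 0, 0], "jaw": 1}, {"xyz": [0, 0.1, 0], "twist": [0, 0, 0], "jaw": 1}, {"xyz": [0, 0.1, 0], "twist": [0, 0, 0], "jaw": 1}, {"xyz": [0, 0.1, 0], "twist": [0, 0, 0], "jaw": 1}, {"xyz": [0, 0.1, 0], "twist": [0, 0, 0], "jaw": 1}, {"xyz": [0, 0.1, 0], "twist": [0, 0, 0], "jaw": 1}, {"xyz": [0, 0.1, 0], "twist": [0, 0, 0], "jaw": 1}, {"xyz": [0, 0.1, 0], "twist": [0, 0, 0], "jaw": 1}, {"xyz": [0, 0.1, 0], "twist": [0, 0, 0], "jaw": 1}]}}

```text
time_s: 9.52
tool_pos: [0.5844, -0.1023, 0.3717]
tool_rot: [-179.8, 0.1, 4.0]
force: [1.3, -0.8, -1.0]
grip_width: 0.0131
grasp_force: 25.0
```

Request:
{"op": "servo_tool", "data": {"plan": [{"xyz": [-0.45, 0.25, 0], "twist": [0, 0, -2.5], "jaw": 1}, {"xyz": [-0.89, 0.53, 0], "twist": [0, 0, -5], "jaw": 1}, {"xyz": [-1.32, 0.82, 0], "twist": [0, 0, -7.5], "jaw": 1}, {"xyz": [-1.74, 1.13, 0], "twist": [0, 0, -10], "jaw": 1}, {"xyz": [-2.53, 1.81, 0], "twist": [0, 0, -15], "jaw": 1}, {"xyz": [-3.25, 2.55, 0], "twist": [0, 0, -20], "jaw": 1}, {"xyz": [-3.91, 3.35, 0], "twist": [0, 0, -25], "jaw": 1}, {"xyz": [-4.5, 4.21, 0], "twist": [0, 0, -30], "jaw": 1}, {"xyz": [-5.01, 5.11, 0], "twist": [0, 0, -35], "jaw": 1}, {"xyz": [-5.44, 6.06, 0], "twist": [0, 0, -40], "jaw": 1}]}}

```text
time_s: 10.35
tool_pos: [0.5352, -0.1667, 0.3717]
tool_rot: [-180.0, -0.3, 44.2]
force: [7.1, -1.3, -4.2]
grip_width: 0.013
grasp_force: 25.0
```

```bash
python3 -c "
from h import *
print(env.get_obs()['qpos'])
for th in range(40,91,5): print(th); go(*post(-1,th),.209,4+th)"
```

```text
[-19.24922693   9.52031794  37.84670156  99.98597199  -6.38298148
  72.45654432 -25.62051454]
40
[-0.04 -0.07 -0.13] [-0.  -0.3  0.2]
45
[-0.94  0.45 -0.14] [-0.  -0.3 -4.8]
50
[-1.79  1.05 -0.14] [ 0.  -0.3 -9.8]
55
[-2.58  1.73 -0.14] [  0.   -0.3 -14.8]
60
[-3.31  2.46 -0.15] [  0.   -0.3 -19.8]
65
[-3.97  3.26 -0.15] [  0.   -0.3 -24.8]
70
[-4.56  4.12 -0.15] [  0.1  -0.3 -29.8]
75
[-5.07  5.02 -0.16] [  0.1  -0.3 -34.8]
80
[-5.51  5.96 -0.16] [  0.1  -0.3 -39.8]
85
[-5.86  6.94 -0.16] [  0.1  -0.3 -44.8]
90
[-6.12  7.94 -0.16] [  0.1  -0.3 -49.8]
```

Request:
{"op": "servo_tool", "data": {"plan": [{"xyz": [-0.9, 0.5, 0], "twist": [0, 0, -5], "jaw": 1}, {"xyz": [-1.75, 1.1, 0], "twist": [0, 0, -10], "jaw": 1}, {"xyz": [-2.55, 1.75, 0], "twist": [0, 0, -15], "jaw": 1}, {"xyz": [-3.3, 2.5, 0], "twist": [0, 0, -20], "jaw": 1}, {"xyz": [-3.95, 3.3, 0], "twist": [0, 0, -25], "jaw": 1}, {"xyz": [-4.55, 4.15, 0], "twist": [0, 0, -30], "jaw": 1}, {"xyz": [-5.05, 5.05, 0], "twist": [0, 0, -35], "jaw": 1}, {"xyz": [-5.5, 6, 0], "twist": [0, 0, -40], "jaw": 1}, {"xyz": [-5.85, 6.95, 0], "twist": [0, 0, -45], "jaw": 1}, {"xyz": [-5.85, 6.95, 0], "twist": [0, 0, -45], "jaw": 1}]}}

```text
time_s: 11.18
tool_pos: [0.543, -0.2568, 0.3717]
tool_rot: [179.7, -0.3, 89.2]
force: [6.1, 1.5, -0.3]
grip_width: 0.0135
grasp_force: 25.1
```

Request:
{"op": "servo_tool", "data": {"plan": [{"xyz": [0, 0, 0], "twist": [0, 0, 0], "jaw": 1}, {"xyz": [0, 0, 0], "twist": [0, 0, 0], "jaw": 1}, {"xyz": [0, 0, 0], "twist": [0, 0, 0], "jaw": 1}, {"xyz": [0, 0, 0], "twist": [0, 0, 0], "jaw": 0.3}, {"xyz": [0, 0, 0], "twist": [0, 0, 0], "jaw": 0.3}, {"xyz": [0, 0, 0], "twist": [0, 0, 0], "jaw": 0.3}, {"xyz": [0, 0, 0], "twist": [0, 0, 0], "jaw": 0.3}, {"xyz": [0, 0, -2], "twist": [0, 0, 0], "jaw": 0.3}, {"xyz": [0, 0, -5], "twist": [0, 0, 0], "jaw": 0.3}, {"xyz": [0, 0, -9], "twist": [0, 0, 0], "jaw": 0.3}]}}

```text
time_s: 12.02
tool_pos: [0.5399, -0.2568, 0.4592]
tool_rot: [-179.6, -0.4, 89.0]
force: [0.9, -0.4, -0.2]
grip_width: 0.0519
grasp_force: 0.0
```

Request:
{"op": "servo_tool", "data": {"plan": [{"xyz": [0, 0, -1], "twist": [0, 0, 0], "jaw": 0.3}, {"xyz": [0, 0, -2], "twist": [0, 0, 0], "jaw": 0.3}, {"xyz": [0, 0, -2], "twist": [0, 0, 0], "jaw": 0.3}, {"xyz": [0, 0, -2], "twist": [0, 0, 0], "jaw": 0.3}, {"xyz": [0, 0, -2], "twist": [0, 0, 0], "jaw": 0.3}, {"xyz": [0, 0, -2], "twist": [0, 0, 0], "jaw": 0.3}]}}

```text
time_s: 12.52
tool_pos: [0.5406, -0.257, 0.4792]
tool_rot: [-179.7, -0.3, 89.0]
force: [-0.1, 0.2, 0.4]
grip_width: 0.0609
grasp_force: 0.0
```

```bash
python3 -c "
from h import *
snap('top','t4')"
```

```text
(no output)
```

View pics/t4.png

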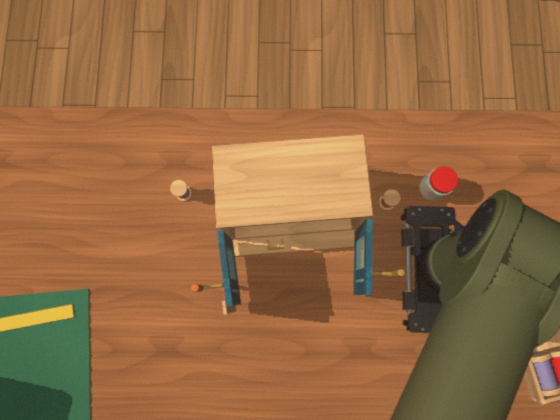

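Both doors stand open at about 85° (columns 228 and 364). The posts are free at (195,288) and (401,272), the jar is still at (443,180), and the gripper is well above everything. I hand in the job.

```bash
python3 -c "
from h import *
print(env.sign_off())"
```

```text
the job is handed in; nothing more can be done
None
```

Both cabinet doors stand open at about 85°, the bolted one opened first; the gripper has let go and is clear, the jar has not moved, and the job is handed in at about 12.6 s (no verdict was returned).

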